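Draw a spacer plate from the spring magazine and rack it where it fits

ROBOT

A 6-joint arm with a two-finger parallel gripper is mounted at the origin on the work surface. World frame = base frame: x ahead of the robot, y to its left, z up, the work surface at z = 0. Lengths are in mm, angles in rad, forces in N, time in s.
With the tool pointing down it reaches from about 350 to 725 mm from the base axis. Payload 6 kg.
Tool frame: the origin (TCP) lies midway between the tips of the shut fingers; the grasp point (between the pads) lies 19 mm behind it; z points along the fingers, y is the line along which they close (so a half turn about z gives the same grasp; the last joint's range is limited). The gripper opens to 85 mm and grips with 20 to 120 N. Pads are 22 mm wide; open, the fingers measure 114 mm over their backs; the gripper's body (76 mm by 85 mm) begins 54 mm behind the grasp point. The pads swing forward as they close: fully open they stand 13 mm farther back than shut.
Start: joints at [-0.93, 0.04, 0.085, 0, -1.615, -0.334], TCP at [181.215, -571.957, 231.261] pointing down, gripper open.
Joint ranges: [-2.56, 2.56], [-1.29, 2.01], [-1.08, 1.49], [-3.29, 1.98], [-2.81, -0.18], [-2.99, 2.99]. Speed limits (rad/s): [2.57, 2.57, 3.01, 3.14, 3.14, 3.14].

INTERFACE

Orientations are given as a rotation vector (axis times angle).
In Python, from workcell import status, viewer, robot gives the robot as it stands.
- The arm moves only by the shell command python3 -m jog 'ROWS' [OPENING]. ROWS is JSON, a list that holds one entry, the list of rows, each a list of 6 numbers: the shift along the tool's x, y, z in m, then the turn, a rotation vector about the tool's x, y, z in rad. In form: [[[dx, dy, dz, ax, ay, az], ...]]. A call has 1 to 12 rows; each row shifts and turns the commanded pose from where the row before left it, along the tool's axes as they then stand; what a row does not reach is not made up. A row lasts 1/8 s, in which the tool goes at most 62.5 mm and 10.7 degrees, less where a joint would pass 70% of its speed; a pose out of reach is approached as far as the arm can. A call is refused whole if a number of a shift passes 0.0625 or a number of a turn 0.188, either way. A call with a gripper value outside its range is refused whole. OPENING is the finger opening in m, from 0 to 0.0854, set as the call begins (- or left out, the last holds). The fingers move at their own pace and stop on an object; the grip force is fixed at half the most. Time passes only in rows, so rows that do not move let the fingers close. It gives the time, the measured TCP pose, the force, the opening and the grip force at its end, in the units of the state.
- status.observe(): the state, without advancing time (a new reading comes with each control period).
- viewer.snapshot(name): name is "side" or "top"; returns (picture, depth): 480x640x3 uint8, red, green, blue; 480x640 float32, mm along the optical axis (not along the pixel's ray), 0 where there is no reading.
- viewer.calibration(name): a dict with "intrinsics" (3x3 intrinsics, pixels), "dist_coeffs" ([k1, k2, p1, p2, k3] as OpenCV has them; the pictures are not rectified), "R" (3x3) and "t" (3): a world point X has camera coordinates R X + t. Camera axes: x right, y down, z forward; pixel columns grow to the right and rows downward; lengths in mm; the calibration is good to about 2 mm. A picture is of the moment at which its call begins. calibration takes no time and is no camera call.
- robot.finish_job(): hands the job in; it is judged then, once.
Trained networks look in the newest picture that a camera, given by its name, has taken for a name from the list of things; names that differ only in an ending like _2 or _b are one class to them, and where a whole thing is asked for, a point or a joint stands for the part that bears it (a point fixed in the world has none). Each returns a list of dicts, best first, with "conf" (0 to 1); they miss things now and then, are a little off and sometimes report something else, mostly with a low value. They report only what shows in the picture. A call takes as long as a camera call.
- viewer.look_for(camera, query): "location" ([column, row] in pixels, amid what is visible of it).
- viewer.silhouettes(camera, query): "mask" (480x640 bool, what is visible of it) and "location" ([column, row] in pixels, amid what is visible of it).
- viewer.pinpoint(camera, query): "location" ([column, row] in pixels: a listed point, or the origin of a listed thing).
The state is a dict: "time": time; "joint_positions": joint angles; "dq": joint speeds; "joint_torque": joint torques, N m; "position": TCP position; "tool_rot": TCP orientation; "force": force on the tool from outside, world axes, zero at the start; "moment": the same for the moment, N m; "grip_width": finger opening in mm; "grip_force": force on a finger pad.
Only numpy, scipy, OpenCV 4.12 (cv2) and the standard library are available. Lean on these libraries where they do the work, as an engineer would, in place of code of your own. Each camera call takes 0.05 s, during which the arm holds its last target. There are 200 camera calls.

TASK

Draw the top spacer plate out of the spring magazine by its tab - only that one, so that the next rises into its place - and slide it tab-outwards into the one slot of the three-slot rack whose gap is high enough for it, fully home so that its shoulders are flush with the rack's front. Then let go. The slots are told apart only by their gap, so look closely or feel which one takes the plate; leave the mug, the spray can and the hammer where they are.

Things in the scene. Friction and masses are not known exactly. Their poses are not given: they have to be found in the camera images.
- magazine: grey steel magazine fixed to the table, 76 x 84 mm, 80.5 mm high; origin: centre of the plate stack, at table level; x to its rear. Three plates on a sprung follower (100 N/m; 2 N net) are pressed up under two side lips, 75.5 mm above the table: plate undersides at 67.5, 59.5, 51.5 mm. Pressing a tab makes the stack give. The top plate cannot be lifted out, only slid level to -x by 60 mm or more.
- magazine_exit (a point): middle of the magazine's front face (magazine x = -32.5 mm), at the top plate's underside, 67.5 mm above the table. The tabs stick out here, one above the other, 47 mm past the face, between two front posts 28 mm apart that end 66 mm above the table and hold back all plates but the top one.
- plate_top: aluminium plate 8 mm thick: a 50 x 50 mm square with a pull tab 22 mm wide, 55 mm long on the middle of one side; 0.06 to 0.11 kg. Origin: centre of the square's underside; x points away from the tab (the tab covers x = -80 to -25 mm, y = -11 to 11 mm), z up as it lies in the magazine. Starts as the top one.
- plate_next: same as plate_top; starts second; when the top plate is out the spring lifts it 8 mm to the lips. Stays in the magazine.
- plate_last: same as plate_top; starts as the lowest, and rises 8 mm too. Stays in the magazine.
- rack: blue stand with three grey slot blocks side by side, fixed to the table, 212 mm wide (y), 73 mm high; origin: on the table below the middle slot; x to the rear. Mouths in the plane x = -25 mm. Slots are level, 54 mm wide, bevelled 3 mm at the mouth, end stops 50 mm in, rear open. Gaps are 10, 5 and 3 mm high, in unknown order: an 8 mm plate enters only the 10 mm one, the others stop it within 3 mm.
- bay_left (a point): left slot (+y side of the rack): centre of its mouth in the front face, 59 mm above the table, 70 mm from the next one; axes as the rack's, x runs into the slot, z up. A plate fully home has its origin at x = +25, y = 0 +/- 2, z = -4 +/- 1 mm from here. Which gap it has is not known beforehand.
- bay_middle (a point): middle slot: centre of its mouth in the front face, 59 mm above the table, 70 mm from the next one; axes as the rack's, x runs into the slot, z up. A plate fully home has its origin at x = +25, y = 0 +/- 2, z = -4 +/- 1 mm from here. Which gap it has is not known beforehand.
- bay_right (a point): right slot (-y side): centre of its mouth in the front face, 59 mm above the table, 70 mm from the next one; axes as the rack's, x runs into the slot, z up. A plate fully home has its origin at x = +25, y = 0 +/- 2, z = -4 +/- 1 mm from here. Which gap it has is not known beforehand.
- mug: white mug, 80 mm across, 90 mm high, bystander; origin: centre of its underside.
- spray_can: white can, 60 mm across, 190 mm high, bystander; origin: centre of its underside.
- hammer: hammer lying on the table, bystander; origin: under its middle, handle to its -x.

How it is judged:
By the outcome, as a careful person would: the job done as asked, in the order asked, and still so for the second after the job is handed in, with the robot touching nothing.
It also fails if it takes over 67 s, if anything falls off the work surface, if the arm or the gripper's body presses on something with over 40 N, if the wrist force passes 120 N, or if a joint passes its speed limit or range.

## Working session

There is one attempt and no reset: what is moved stays moved. The work goes in short steps, Python scripts to look and compute and a shell command to move; the robot and the scene stay as the last step left them, time stands still between calls to the robot, and variables do not carry over. Pictures are saved under pics/ and viewed, at most 10 in all, crops included, and the job is handed in when it is done.

```bash
mkdir -p pics; ls; cat > h.py <<'E'
import numpy as np,cv2
from scipy.spatial.transform import Rotation as Ro
from workcell import status,viewer,robot
def ray(cam,px):
    c=viewer.calibration(cam);K=np.array(c["intrinsics"],float);R=np.array(c["R"]);t=np.array(c["t"]).ravel()
    u=cv2.undistortPoints(np.array(px,float).reshape(-1,1,2),K,np.array(c["dist_coeffs"],float)).reshape(-1,2)
    d=np.c_[u,np.ones(len(u))]@R
    return -R.T@t,d
def atz(cam,px,z):
    o,d=ray(cam,px); return o+d*((z-o[2])/d[:,2])[:,None]
def atd(cam,px,dep):
    o,d=ray(cam,px); return o+d*np.array(dep).reshape(-1,1)
def proj(cam,X):
    c=viewer.calibration(cam);R=np.array(c["R"]);t=np.array(c["t"],float).ravel()
    return cv2.projectPoints(np.array(X,float).reshape(-1,3),cv2.Rodrigues(R)[0],t,np.array(c["intrinsics"],float),np.array(c["dist_coeffs"],float))[0].reshape(-1,2)
E
python3 - <<'E'
from h import *
np.set_printoptions(precision=1,suppress=True)
for c in("top","side"):
    p,d=viewer.snapshot(c); cv2.imwrite(f"pics/{c}0.png",p[...,::-1]); np.save(f"{c}0.npy",d)
    for q,z in(("magazine",0),("magazine_exit",67.5),("plate_top",67.5),("rack",0),("bay_left",59),("bay_middle",59),("bay_right",59),("mug",0),("spray_can",0),("hammer",0)):
        for r in viewer.pinpoint(c,q)[:2]:
            print(c,q,round(r["conf"],2),np.array(r["location"]),atz(c,r["location"],z)[0])
s=status.observe();print(s["time"],s["position"],s["tool_rot"],s["force"])
E
```

```text
pics
top magazine 0.82 [412.7 277.5] [ 634.1 -190.9    0. ]
top magazine_exit 0.71 [420.1 286.5] [ 605.9 -193.8   67.5]
top plate_top 0.78 [416.6 276.2] [ 625.7 -186.    67.5]
top plate_top 0.49 [326.4 203.3] [758.7   2.9  67.5]
top rack 0.69 [245.6 292.1] [573.  154.7   0. ]
top bay_middle 0.74 [237.5 304.5] [540.8 158.6  59. ]
top bay_right 0.6 [276.8 310.9] [535.5  80.7  59. ]
top mug 0.61 [132.5 248.6] [643.1 411.3   0. ]
top spray_can 0.62 [411.1 275.9] [ 637.2 -187.3    0. ]
top spray_can 0.61 [512.3 275.8] [ 655.4 -406.8    0. ]
top hammer 0.69 [327.5 203.4] [780.    0.9   0. ]
top hammer 0.48 [203.7 293.3] [562.3 242.2   0. ]
side magazine 0.66 [388.6 227.1] [ 641.1 -179.     0. ]
side magazine_exit 0.96 [411.1 211.7] [ 599.6 -187.7   67.5]
side magazine_exit 0.5 [271.8 351.1] [546.9 228.3  67.5]
side plate_top 0.7 [395.5 198.2] [ 648.9 -197.8   67.5]
side plate_top 0.43 [146.9 407.4] [598.1 411.9  67.5]
side rack 0.71 [297.6 336.5] [571.5 154.    0. ]
side bay_left 0.92 [270.8 351.4] [551.8 226.9  59. ]
side bay_middle 0.74 [306.9 327.4] [545.5 155.8  59. ]
side bay_right 0.94 [342.9 309.4] [530.  87.  59.]
side bay_right 0.64 [394.4 206.8] [ 638.2 -182.8   59. ]
side mug 0.59 [144.3 405.7] [642.3 411.    0. ]
side spray_can 0.64 [442.4 179.6] [ 659.6 -409.1    0. ]
side hammer 0.72 [280.2 239.6] [774.5  20.9   0. ]
1.1 [ 181.2 -572.   231.3] [ 0.5 -3.1 -0. ] [ 0.3  0.6 -0.5]
```

View pics/top0.png

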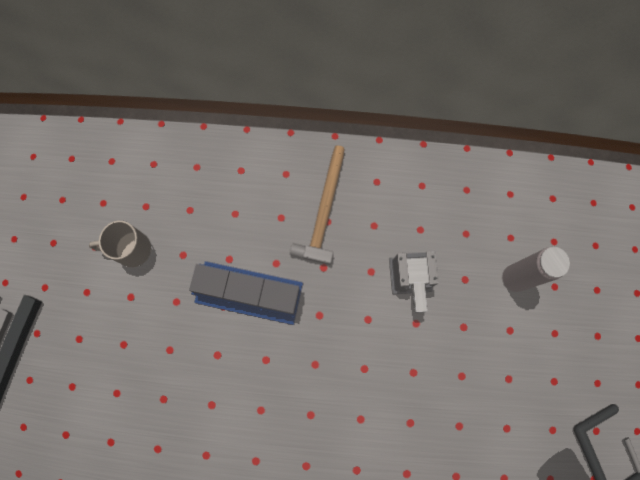

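View pics/side0.png

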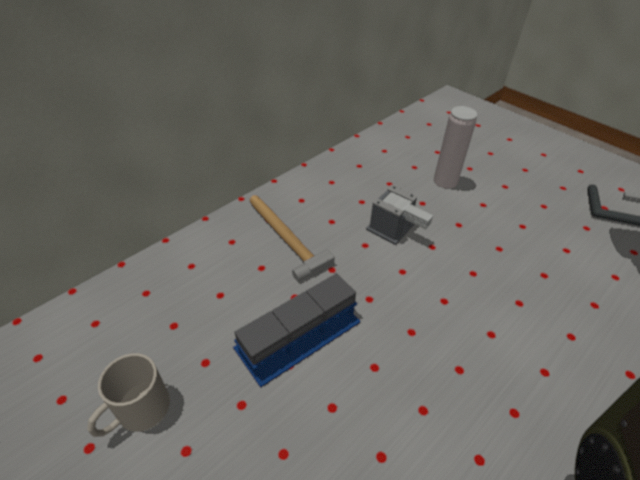

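```bash
python3 - <<'E'
from h import *
np.set_printoptions(precision=2,suppress=True)
s=cv2.imread("pics/side0.png");t=cv2.imread("pics/top0.png")
a=cv2.resize(s[265:390,220:370],(600,500),interpolation=cv2.INTER_CUBIC)
cv2.imwrite("pics/rk.png",cv2.convertScaleAbs(a,alpha=2.2,beta=10))
a=cv2.resize(t[240:330,375:455],None,fx=5,fy=5,interpolation=cv2.INTER_CUBIC); b=cv2.resize(s[180:252,360:440],(450,450),interpolation=cv2.INTER_CUBIC)
a=np.pad(np.hstack([a[:450],b[:, :390]]) ,((0,0),(0,0),(0,0)))
cv2.imwrite("pics/mag.png",a)
d=np.load("top0.npy");v,u=np.mgrid[:480,:640]
P=atd("top",np.c_[u.ravel(),v.ravel()],d.ravel()).reshape(480,640,3)
for n,sl,lo,hi in(("rack",np.s_[255:330,185:310],66,80),("mag",np.s_[240:330,380:450],66,90)):
    p=P[sl][(d[sl]>0)&(P[sl][...,2]>lo)&(P[sl][...,2]<hi)]
    print(n,len(p),np.median(p[:,2]),cv2.minAreaRect(p[:,:2].astype(np.float32)))
    if n=="mag":
        for q in p[p[:,0]<590][::8]: print(q)
E
```

```text
rack 2982 73.7180493210293 ((573.1996459960938, 148.37811279296875), (208.6414794921875, 55.0067138671875), 83.09770965576172)
mag 1634 77.71974453835776 ((614.5379028320312, -187.84136962890625), (117.30493927001953, 75.5522689819336), 8.4871187210083)
[ 589.28 -181.16   74.43]
[ 587.55 -186.72   76.39]
[ 589.17 -202.86   73.8 ]
[ 586.22 -194.56   76.57]
[ 583.66 -186.88   76.51]
[ 585.02 -202.6    75.82]
[ 582.65 -195.21   74.29]
[ 579.81 -187.08   76.42]
[ 581.11 -202.72   76.06]
[ 578.07 -192.56   78.6 ]
[ 576.05 -185.73   74.38]
[ 577.05 -200.89   76.37]
[ 574.63 -191.74   73.97]
[ 572.62 -183.24   68.06]
[ 572.68 -196.83   78.04]
[ 570.01 -188.95   79.1 ]
[ 571.44 -204.8    77.5 ]
[ 569.04 -195.69   75.  ]
[ 566.3  -187.69   76.66]
[ 567.52 -204.83   78.14]
[ 565.03 -197.25   77.75]
[ 563.   -192.17   74.59]
[ 560.95 -185.39   69.99]
[ 561.62 -199.9    75.23]
[ 559.18 -192.4    74.37]
[ 557.43 -186.23   66.66]
[ 557.55 -199.6    77.48]
```

View pics/rk.png

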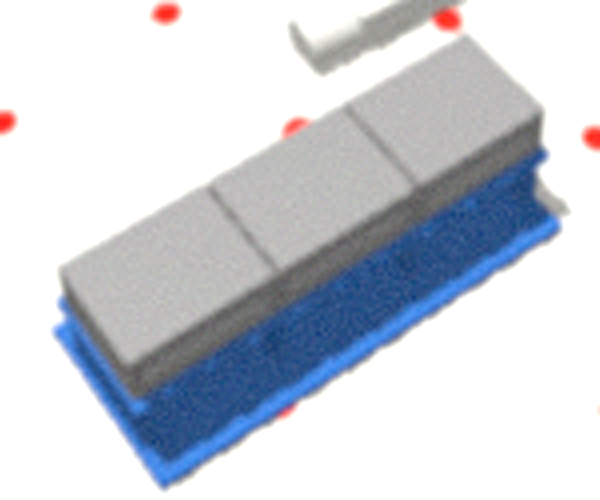

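View pics/mag.png

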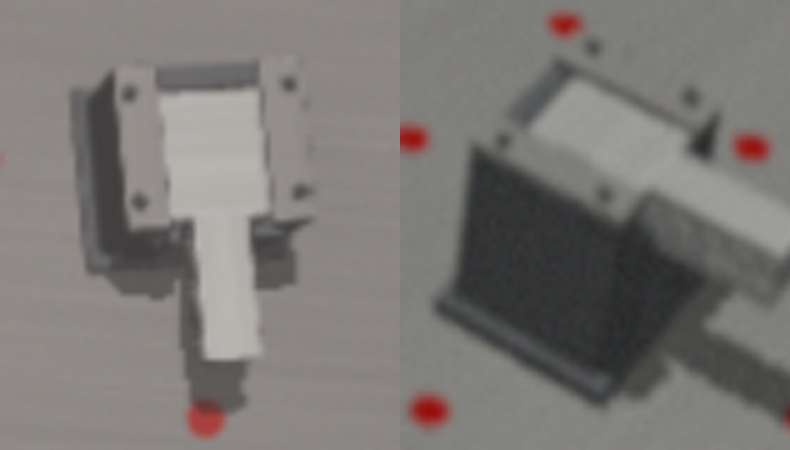

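```bash
python3 - <<'E'
from h import *
np.set_printoptions(precision=2,suppress=True)
s=np.mean([viewer.snapshot("side")[0].astype(float) for _ in range(10)],0)[...,::-1]
t=np.mean([viewer.snapshot("top")[0].astype(float) for _ in range(6)],0)[...,::-1]
np.save("s.npy",s);np.save("t.npy",t)
a=np.clip((s[275:375,225:365]-20)*3.2,0,255).astype(np.uint8)
cv2.imwrite("pics/rk2.png",cv2.resize(a,(770,550),interpolation=cv2.INTER_CUBIC))
# plate mask in top
g=t[240:330,375:455].mean(2); U=8; G=cv2.resize(g,None,fx=U,fy=U,interpolation=cv2.INTER_CUBIC)
print(G.max(),np.percentile(G,[10,50,90]))
m=(G>np.percentile(G,50)*0+165).astype(np.uint8)
n,l,st,c=cv2.connectedComponentsWithStats(m); k=1+st[1:,4].argmax();m=l==k
v,u=np.nonzero(m); X=atz("top",np.c_[375+(u+.5)/U-.5,240+(v+.5)/U-.5],75.5)
tab=X[X[:,0]<595]; print(len(X),st[k],"all",cv2.minAreaRect(X[:,:2].astype(np.float32)),"tab",cv2.minAreaRect(tab[:,:2].astype(np.float32)))
for x in range(550,660,8):
    q=X[abs(X[:,0]-x)<1]
    if len(q):print(x,q[:,1].min(),q[:,1].max())
st=status.observe();print(st["time"],Ro.from_rotvec(st["tool_rot"]).as_matrix())
E
```

```text
181.39026758550773 [ 98.43 135.95 165.67]
46366 [  257   148   169   425 46366] all ((608.593505859375, -189.12249755859375), (103.37735748291016, 38.252296447753906), 8.21268367767334) tab ((576.9122924804688, -193.95974731445312), (39.26145935058594, 20.874847412109375), 8.604214668273926)
558 -199.8464907436231 -186.46311570590152
566 -205.16420191071853 -185.58634671758745
574 -204.79245499715202 -184.6991013264477
582 -202.72802537392906 -182.85271868078692
590 -201.6061324775518 -182.70858420689504
598 -199.80564611553407 -180.3619328488893
606 -198.96174094626363 -179.97689458162935
614 -202.97535917538798 -169.29459117869254
622 -205.66863492150398 -169.39845887246543
630 -205.09904354263895 -166.79914730158725
638 -203.534332802869 -166.1578048863926
646 -202.9676112120684 -166.0213070872753
654 -201.1549965083461 -163.41367396748527
1.9 [[-0.95 -0.3  -0.  ]
 [-0.3   0.95  0.  ]
 [ 0.    0.   -1.  ]]
```

View pics/rk2.png

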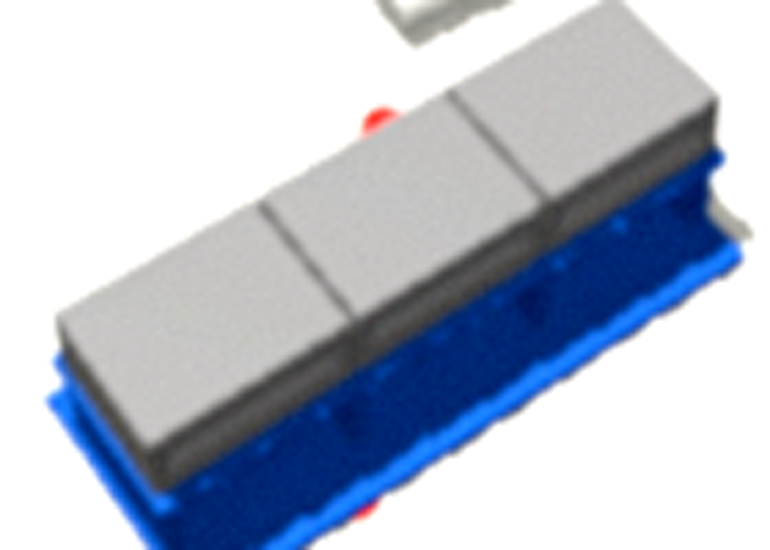

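```bash
cat >> h.py <<'E'
def plan(pos,yawy):
    "turn about tool z, then shift in turned tool frame (tool down)"
    s=status.observe();M=Ro.from_rotvec(s["tool_rot"]).as_matrix()
    a=np.degrees(np.arctan2(M[1,1],M[0,1]));da=np.radians(a-yawy)
    M2=M@Ro.from_rotvec([0,0,da]).as_matrix()
    print("t",s["time"],"pos",s["position"].round(1) if hasattr(s["position"],'round') else s["position"],"turn",round(da,3),"shift mm",(M2.T@(np.array(pos)-s["position"])).round(1),"tilt",M[2].round(3),"F",np.round(s["force"],1),"w",s["grip_width"],s["grip_force"])
E
python3 - <<'E'
from h import *
np.set_printoptions(precision=1,suppress=True)
c=atz("side",[[252.3,356.8],[355.4,293.2]],73);print("side front corners",c)
t=np.load("t.npy");s=np.load("s.npy")
# top: grey top face of rack (dark, not blue)
U=8;r=cv2.resize(t[255:330,180:312],None,fx=U,fy=U,interpolation=cv2.INTER_CUBIC)
m=((r.mean(2)<105)&(r[...,0]-r[...,2]<25)).astype(np.uint8)
m=cv2.morphologyEx(m,cv2.MORPH_OPEN,np.ones((25,25)));n,l,st,_=cv2.connectedComponentsWithStats(m);k=1+st[1:,4].argmax()
v,u=np.nonzero(l==k);X=atz("top",np.c_[180+(u+.5)/U-.5,255+(v+.5)/U-.5],73)[:,:2].astype(np.float32)
R=cv2.minAreaRect(X);print(R);print(cv2.boxPoints(R))
# rectified front face from side corners
L,Rr=c[0],c[1];y=(L-Rr)/np.linalg.norm(L-Rr);w=np.linalg.norm(L-Rr);print("w",w,"yawy",np.degrees(np.arctan2(y[1],y[0])))
H=np.zeros((280,780,2),np.float32)
a,b=np.meshgrid(np.linspace(w+4,-4,780),np.linspace(76,30,280))
P=Rr+a[...,None]*y;P[...,2]=b
q=proj("side",P).reshape(280,780,2).astype(np.float32)
im=cv2.remap(s.astype(np.float32),q[...,0],q[...,1],cv2.INTER_CUBIC)
cv2.imwrite("pics/front.png",np.clip((im-15)*3.5,0,255).astype(np.uint8))
plan([576.4,-193.8,120],98.3)
E
```

```text
side front corners [[556.9 257.8  73. ]
 [532.2  55.   73. ]]
((564.6243286132812, 140.734375), (224.2650146484375, 71.25989532470703), 82.172607421875)
[[514.1  34.5]
 [584.7  24.8]
 [615.2 247. ]
 [544.6 256.7]]
w 204.28624946878435 yawy 83.06948419781631
t 1.9 pos [ 181.2 -572.   231.3] turn 0.162 shift mm [-445.7  317.1  111.2] tilt [ 0.  0. -1.] F [-0.2  1.1 -0.2] w 85.68429282653253 0.0
```

View pics/front.png

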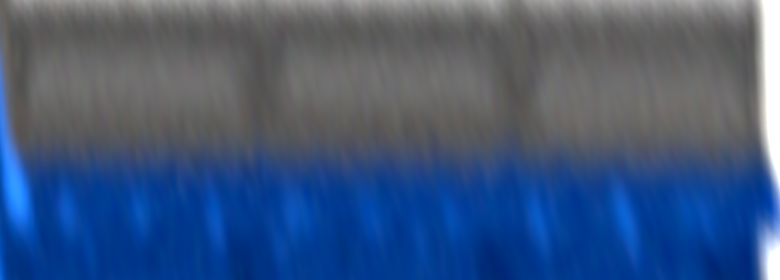

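```bash
python3 - <<'E'
from h import *
s=np.load("s.npy")
L,R=np.array([556.9,257.8,73]),np.array([532.2,55,73]);m=(L+R)/2;y=(L-R)/np.linalg.norm(L-R)
z=np.arange(76,40,-1.)
for n,o in(("L",70),("M",0),("R",-70)):
    for lo,hi in((-22,22),(30,33)):
        a,b=np.meshgrid(np.linspace(lo,hi,60),z);P=m+(a[...,None]+o)*y;P[...,2]=b
        q=proj("side",P).reshape(*a.shape,2).astype(np.float32)
        im=cv2.remap(s.astype(np.float32),q[...,0],q[...,1],cv2.INTER_LINEAR).mean(1)
        print(n,lo,im[:,2].round().astype(int).tolist())
print(z.astype(int).tolist())
E
python3 -m jog '[[[0,0,0,0,0,0.162],[-0.045,0.032,0,0,0,0],[-0.045,0.032,0,0,0,0],[-0.045,0.032,0,0,0,0],[-0.045,0.032,0,0,0,0],[-0.045,0.032,-0.01,0,0,0],[-0.045,0.032,0,0,0,0],[-0.045,0.032,0,0,0,0],[-0.045,0.032,0,0,0,0],[-0.045,0.031,0.04,0,0,0],[-0.04,0.03,0.04,0,0,0],[0,0,0,0,0,0]]]' 0.042
python3 -c "
from h import *
plan([576.4,-193.8,67],98.3)"
```

```text
L -22 [58, 53, 49, 45, 43, 42, 42, 42, 43, 44, 45, 46, 47, 47, 47, 47, 46, 45, 44, 43, 42, 41, 40, 38, 36, 34, 31, 28, 25, 22, 20, 18, 17, 16, 16, 15]
L 30 [57, 52, 47, 44, 41, 40, 39, 40, 40, 40, 40, 40, 40, 40, 40, 40, 40, 41, 41, 41, 41, 40, 40, 39, 37, 35, 33, 31, 30, 29, 28, 28, 27, 26, 25, 23]
M -22 [59, 54, 50, 47, 44, 43, 42, 42, 43, 44, 45, 46, 46, 47, 47, 46, 46, 45, 44, 43, 42, 41, 40, 38, 37, 34, 32, 29, 26, 23, 21, 19, 17, 16, 16, 15]
M 30 [58, 53, 49, 46, 44, 42, 41, 41, 40, 40, 40, 40, 41, 41, 41, 41, 41, 40, 40, 40, 40, 40, 39, 38, 36, 33, 31, 28, 25, 22, 20, 17, 16, 15, 15, 15]
R -22 [60, 56, 52, 48, 46, 44, 43, 43, 43, 43, 44, 45, 45, 46, 46, 47, 47, 47, 46, 46, 45, 44, 43, 41, 39, 36, 34, 31, 28, 25, 22, 20, 18, 17, 16, 16]
R 30 [59, 54, 50, 47, 44, 42, 41, 41, 41, 41, 41, 42, 42, 41, 41, 42, 42, 42, 42, 42, 41, 41, 40, 38, 37, 34, 32, 29, 26, 24, 21, 20, 18, 17, 17, 17]
[76, 75, 74, 73, 72, 71, 70, 69, 68, 67, 66, 65, 64, 63, 62, 61, 60, 59, 58, 57, 56, 55, 54, 53, 52, 51, 50, 49, 48, 47, 46, 45, 44, 43, 42, 41]
time: 3.4
position: [571.6, -194.8, 160.0]
tool_rot: [0.232, -3.125, -0.004]
force: [0.0, 0.3, 0.2]
grip_width: 42.1
grip_force: 0.0
t 3.4 pos [ 571.6 -194.8  160. ] turn 0.003 shift mm [-5.6  0.1 93. ] tilt [ 0.008  0.003 -1.   ] F [0.  0.3 0.2] w 42.051091868664315 0.0
```

```bash
python3 -m jog '[[[-0.0055,0,0.04,0,0,0.003],[0,0,0.04,0,0,0],[0,0,0.008,0,0,0],[0,0,0,0,0,0],[0,0,0,0,0,0]]]'
python3 - <<'E'
from h import *
plan([576.4,-193.8,67],98.3)
for c in("top","side"):
    p,d=viewer.snapshot(c)
    q=proj(c,[[576,-194,72]])[0].astype(int); print(q)
    x0,y0=q[0]-50,q[1]-50
    cv2.imwrite(f"pics/{c}1.png",cv2.resize(p[y0:y0+100,x0:x0+100,::-1],(400,400),interpolation=cv2.INTER_CUBIC))
a=np.hstack([cv2.imread("pics/top1.png"),cv2.imread("pics/side1.png")]);cv2.imwrite("pics/g1.png",a)
E
```

```text
time: 4.03
position: [578.5, -197.5, 80.0]
tool_rot: [-0.222, 3.13, -0.002]
force: [0.6, 0.0, -0.3]
grip_width: 42.1
grip_force: 0.0
t 4.025 pos [ 578.5 -197.5   80. ] turn -0.003 shift mm [ 1.5  4.  13. ] tilt [-0.003 -0.001 -1.   ] F [ 0.6  0.  -0.3] w 42.05920601516879 0.0
[419 301]
[422 214]
```

View pics/g1.png

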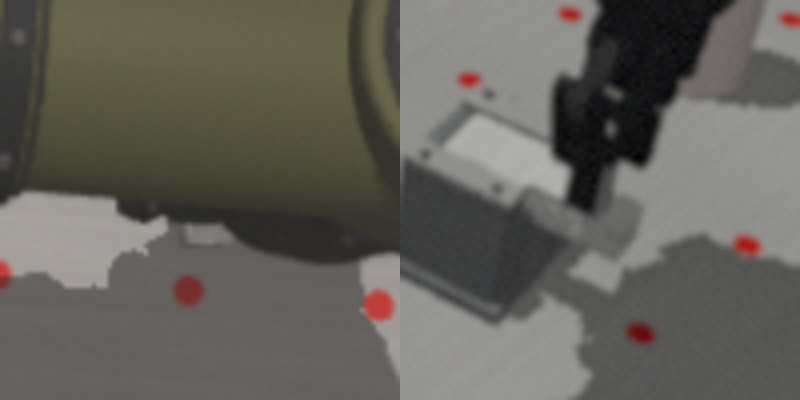

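```bash
python3 -m jog '[[[0.0015,0.004,0.006,0,0,-0.003],[0,0,0.007,0,0,0],[0,0,0,0,0,0],[0,0,0,0,0,0]]]'
python3 -c "
from h import *
plan([576.4,-193.8,67],98.3)"
```

```text
time: 4.62
position: [575.3, -193.3, 64.3]
tool_rot: [0.227, -3.133, 0.0]
force: [0.6, -0.6, -0.5]
grip_width: 42.1
grip_force: 0.0
t 4.625 pos [ 575.3 -193.3   64.3] turn 0.0 shift mm [-1.  -0.7 -2.7] tilt [ 0. -0. -1.] F [ 0.6 -0.6 -0.5] w 42.09268320294627 0.0
```

```bash
python3 -m jog '[[[0,0,0,0,0,0],[0,0,0,0,0,0]]]'
python3 -c "
from h import *
plan([576.4,-193.8,67],98.3)"
```

```text
time: 4.88
position: [575.4, -193.3, 64.5]
tool_rot: [-0.227, 3.133, 0.0]
force: [-0.3, 0.0, -0.3]
grip_width: 41.8
grip_force: 0.0
t 4.875 pos [ 575.4 -193.3   64.5] turn -0.0 shift mm [-0.9 -0.7 -2.5] tilt [-0. -0. -1.] F [-0.3  0.  -0.3] w 41.781272495126274 0.0
```

```bash
python3 -m jog '[[[-0.001,-0.0005,-0.0025,0,0,0],[0,0,0,0,0,0],[0,0,0,0,0,0]]]'; python3 -m jog '[[[0,0,0,0,0,0],[0,0,0,0,0,0],[0,0,0,0,0,0],[0,0,0,0,0,0],[0,0,0,0,0,0]]]' 0.0
python3 -c "
from h import *
plan([576.4,-193.8,67],98.3)"
```

```text
time: 5.25
position: [576.4, -193.6, 66.8]
tool_rot: [-0.227, 3.133, 0.0]
force: [-0.0, 0.0, -0.4]
grip_width: 41.9
grip_force: 0.0
time: 5.88
position: [576.3, -193.5, 66.9]
tool_rot: [0.227, -3.133, -0.0]
force: [-1.0, 1.1, 2.6]
grip_width: 19.9
grip_force: 61.5
t 5.875 pos [ 576.3 -193.5   66.9] turn 0.0 shift mm [-0.1 -0.3 -0.1] tilt [ 0.  0. -1.] F [-1.   1.1  2.6] w 19.94897699111347 61.47517830482684
```

```bash
python3 -m jog '[[[0.004,0,0,0,0,0],[0.005,0,0,0,0,0],[0.006,0,0,0,0,0],[0,0,0,0,0,0]]]'
python3 - <<'E'
from h import *
plan([576.4,-193.8,67],98.3)
p,d=viewer.snapshot("side")
q=proj("side",[[600,-190,72]])[0].astype(int)
x0,y0=q[0]-50,q[1]-40
cv2.imwrite("pics/p1.png",cv2.resize(p[y0:y0+80,x0:x0+100,::-1],(700,560),interpolation=cv2.INTER_CUBIC))
E
```

```text
time: 6.38
position: [563.2, -195.1, 67.2]
tool_rot: [-0.228, 3.128, 0.001]
force: [5.7, 1.8, -0.3]
grip_width: 19.7
grip_force: 60.7
t 6.375 pos [ 563.2 -195.1   67.2] turn 0.0 shift mm [-13.3  -0.6   0.2] tilt [-0.005  0.    -1.   ] F [ 5.7  1.8 -0.3] w 19.67772496129233 60.713442116975784
```

View pics/p1.png

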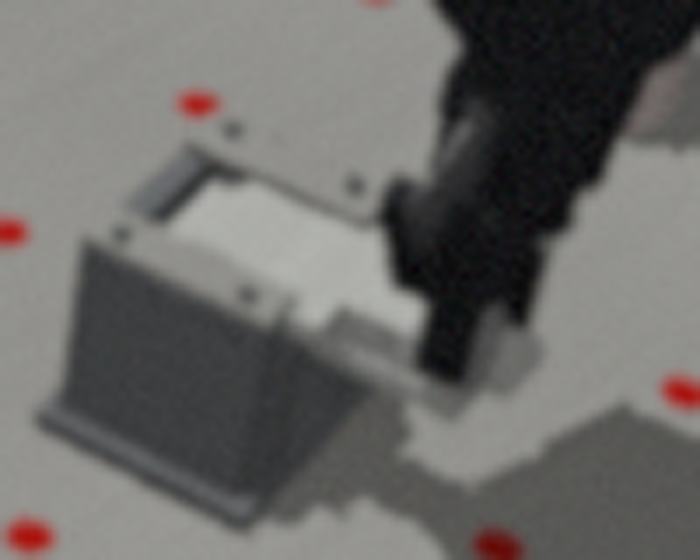

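```bash
python3 -m jog '[[[0.006,0,0,0,0,0],[0.006,0,0,0,0,0],[0.006,0,0,0,0,0],[0.006,0,0,0,0,0],[0.006,0,0,0,0,0],[0.006,0,0,0,0,0],[0.006,0,0,0,0,0],[0.006,0,0,0,0,0],[0.002,0,0,0,0,0],[0,0,0,0,0,0],[0,0,0,0,0,0]]]'
python3 - <<'E'
from h import *
plan([576.4,-193.8,67],98.3)
E
```

```text
time: 7.8
position: [511.8, -203.1, 66.9]
tool_rot: [0.227, -3.133, 0.0]
force: [-2.1, -0.4, 1.5]
grip_width: 20.2
grip_force: 60.0
t 7.8 pos [ 511.8 -203.1   66.9] turn -0.0 shift mm [-65.3  -0.1  -0.2] tilt [ 0.001 -0.    -1.   ] F [-2.1 -0.4  1.5] w 20.230047774744108 60.00029683113098
```

```bash
python3 -m jog '[[[0,0,-0.004,0,0,0],[0,0,-0.006,0,0,0],[0,0,-0.01,0,0,0],[0.01,0,-0.02,0,0,0],[0.02,0,-0.03,0,0,0],[0.03,0,-0.03,0,0,0],[0.02,0.02,0,0,0,0],[0,0,0,0,0,0],[0,0,0,0,0,0]]]'
python3 - <<'E'
from h import *
plan([576.4,-193.8,67],98.3)
p,d=viewer.snapshot("side");np.save("sd2.npy",d)
cv2.imwrite("pics/p2.png",cv2.resize(p[80:280,330:560,::-1],(690,600),interpolation=cv2.INTER_CUBIC))
E
```

```text
time: 8.93
position: [430.1, -194.7, 167.0]
tool_rot: [-0.228, 3.133, 0.0]
force: [0.1, -0.6, -0.0]
grip_width: 19.9
grip_force: 59.8
t 8.925 pos [ 430.1 -194.7  167. ] turn 0.0 shift mm [-144.8  -20.2  100.1] tilt [-0.  0. -1.] F [ 0.1 -0.6 -0. ] w 19.8797222172499 59.75088357925415
```

View pics/p2.png

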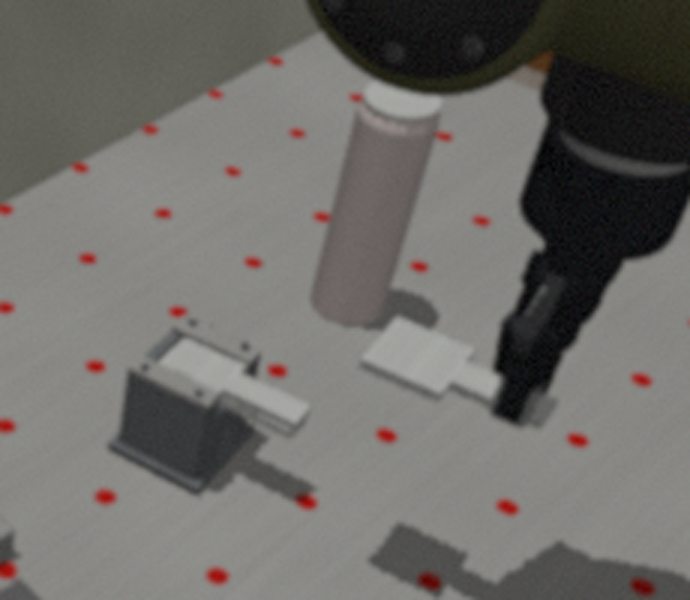

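```bash
python3 - <<'E'
from h import *
from scipy.ndimage import gaussian_filter1d
np.set_printoptions(precision=1,suppress=True)
c=atz("side",[[288.6,332.8],[324.5,311.7],[252.3,356.8],[355.4,293.2]],73);print("side seams",c[:2],c[:2].mean(0),"corners mid",c[2:].mean(0))
yw=np.radians(83.1);Y=np.array([np.cos(yw),np.sin(yw),0]);X=np.array([Y[1],-Y[0],0]);O=np.array([570,155,73.])
for cam,im in(("top",np.load("t.npy")),("side",np.load("s.npy"))):
    im=im.astype(np.float32)
    def prof(P):
        q=proj(cam,P).reshape(*P.shape[:2],2).astype(np.float32)
        return cv2.remap(im,q[...,0],q[...,1],cv2.INTER_LINEAR).mean(2).mean(0)
    a=np.arange(-125,125,.5);b=np.linspace(-12,12,25)
    g=prof(O+a[None,:,None]*Y+b[:,None,None]*X); d=gaussian_filter1d(g,2,order=1)
    k=[i for i in range(5,len(a)-5) if abs(d[i])==abs(d[i-5:i+6]).max() and abs(d[i])>1.2]
    print(cam,"y edges",[(a[i],round(d[i],1)) for i in k])
    mn=[i for i in range(5,len(a)-5) if g[i]==g[i-8 if i>8 else 0:i+9].min() and abs(a[i])<60]
    print("minima",[(a[i],round(float(g[i]),1)) for i in mn])
    a=np.arange(-60,60,.5)
    for lo,hi in((45,85),(-20,20),(-85,-45)):
        g=prof(O+a[None,:,None]*X+np.linspace(lo,hi,40)[:,None,None]*Y); d=gaussian_filter1d(g,2,order=1)
        print(cam,"x edges",lo,[(a[i],round(float(d[i]),1)) for i in range(5,len(a)-5) if abs(d[i])==abs(d[i-5:i+6]).max() and abs(d[i])>1.2])
# held plate
d=np.load("sd2.npy");v,u=np.mgrid[180:220,445:492];dd=d[180:220,445:492]
P=atd("side",np.c_[u.ravel(),v.ravel()],dd.ravel());P=P[(dd.ravel()>0)&(P[:,2]>150)&(P[:,2]<200)]
M=Ro.from_rotvec(status.observe()["tool_rot"]).as_matrix();Q=(P-status.observe()["position"])@M
print(len(P),P.mean(0),"in tool: min/max",np.percentile(Q,[2,50,98],axis=0))
A=np.linalg.lstsq(np.c_[Q[:,:2],np.ones(len(Q))],Q[:,2],rcond=None)[0];print("slopes",A[:2].round(3))
E
```

```text
side seams [[551.1 190.   73. ]
 [541.1 120.3  73. ]] [546.1 155.1  73. ] corners mid [544.6 156.4  73. ]
top y edges [(np.float64(-116.0), np.float32(-2.6)), (np.float64(-110.0), np.float32(4.3)), (np.float64(-42.5), np.float32(-3.1)), (np.float64(-39.0), np.float32(2.8)), (np.float64(27.5), np.float32(-3.2)), (np.float64(31.5), np.float32(3.3)), (np.float64(98.5), np.float32(3.6))]
minima [(np.float64(-57.0), 102.3), (np.float64(-41.0), 80.2), (np.float64(-22.5), 102.0), (np.float64(-16.0), 101.9), (np.float64(0.0), 102.0), (np.float64(9.0), 101.9), (np.float64(29.5), 77.7), (np.float64(47.5), 101.6), (np.float64(57.0), 101.5)]
top x edges 45 [(np.float64(-45.5), -5.6), (np.float64(-39.0), -2.4), (np.float64(-23.5), 5.0), (np.float64(31.0), -1.5), (np.float64(39.5), 4.3)]
top x edges -20 [(np.float64(-46.0), -6.3), (np.float64(-39.0), -2.8), (np.float64(-23.5), 4.7), (np.float64(31.0), -1.9), (np.float64(39.0), 5.1)]
top x edges -85 [(np.float64(-46.0), -6.5), (np.float64(-39.0), -2.6), (np.float64(-23.5), 4.4), (np.float64(30.5), -1.9), (np.float64(39.0), 4.9)]
side y edges [(np.f
[... 229 characters left out ...]
.float64(106.0), np.float32(1.8)), (np.float64(117.0), np.float32(5.8))]
minima [(np.float64(-53.0), 80.7), (np.float64(-38.0), 66.5), (np.float64(-28.0), 80.7), (np.float64(-16.0), 80.8), (np.float64(-8.0), 81.0), (np.float64(2.0), 81.2), (np.float64(12.0), 81.3), (np.float64(18.5), 81.2), (np.float64(32.0), 66.1), (np.float64(52.5), 81.3)]
side x edges 45 [(np.float64(-23.5), 4.2), (np.float64(30.5), 4.5)]
side x edges -20 [(np.float64(-23.5), 4.0), (np.float64(30.5), 3.0)]
side x edges -85 [(np.float64(-23.5), 3.8), (np.float64(30.0), 4.1), (np.float64(45.5), -4.6)]
734 [ 484.4 -181.   174.3] in tool: min/max [[-85.5 -21.6 -10. ]
 [-56.1   7.2  -8.1]
 [-20.1  27.3  -1.6]]
slopes [0.  0.1]
```

```bash
python3 -m jog '[[[0,0,0,0,0,0.13],[0,0,0,0,0,0.135],[0,0,0,0,0,0]]]'; python3 -c "
from h import *
plan([436,96.3,110],83.1)"
```

```text
time: 9.35
position: [430.1, -194.9, 166.3]
tool_rot: [-0.187, -3.135, -0.0]
force: [0.3, -0.4, -1.3]
grip_width: 19.9
grip_force: 59.7
t 9.35 pos [ 430.1 -194.9  166.3] turn 0.001 shift mm [ 29.1 289.8  56.3] tilt [ 0.001 -0.    -1.   ] F [ 0.3 -0.4 -1.3] w 19.92969858393993 59.746407866477966
```

```bash
python3 -m jog '[[[0.004,0.03,0,0,0,0],[0.005,0.04,0,0,0,0],[0.005,0.05,0,0,0,0],[0.005,0.05,0.006,0,0,0],[0.004,0.05,0.02,0,0,0],[0.003,0.04,0.02,0,0,0],[0.003,0.03,0.01,0,0,0],[0,0,0,0,0,0],[0,0,0,0,0,0]]]'; python3 -c "
from h import *
plan([438.4,96,54.4],83.1)"
```

```text
time: 10.48
position: [436.1, 96.5, 111.0]
tool_rot: [-0.186, -3.136, 0.001]
force: [1.3, 0.1, -1.5]
grip_width: 20.0
grip_force: 59.7
t 10.475 pos [436.1  96.5 111. ] turn 0.002 shift mm [-2.3 -0.2 56.6] tilt [ 0. -0. -1.] F [ 1.3  0.1 -1.5] w 19.996131181715786 59.735809564590454
```

```bash
python3 - <<'E'
from h import *
np.set_printoptions(precision=1,suppress=True)
s=status.observe();M=Ro.from_rotvec(s["tool_rot"]).as_matrix()
for c in("top","side"):
    d=np.mean([viewer.snapshot(c)[1] for _ in range(4)],0);v,u=np.mgrid[:480,:640]
    P=atd(c,np.c_[u.ravel(),v.ravel()],d.ravel());Q=(P-s["position"])@M
    k=(d.ravel()>0)&(abs(Q[:,1])<45)&(Q[:,0]<-38)&(Q[:,0]>-100)&(Q[:,2]>-14)&(Q[:,2]<4)
    q=Q[k];print(c,k.sum())
    if k.sum()>50:
        print(np.percentile(q,[1,50,99],axis=0))
        t=q[q[:,2]<-6.5];print(cv2.minAreaRect(t[:,:2].astype(np.float32)),np.linalg.lstsq(np.c_[t[:,:2],np.ones(len(t))],t[:,2],rcond=None)[0])
E
```

```text
top 652
[[-85.9 -26.5 -10.8]
 [-64.7  -4.7  -9.1]
 [-39.1  22.7  -7.4]]
((-62.07320022583008, -1.6689414978027344), (50.39110565185547, 48.161678314208984), 89.16474914550781) [ 0.   0.  -8.8]
side 560
[[-86.4 -22.5  -9.2]
 [-70.2   5.2  -8.2]
 [-40.7  26.2  -2.3]]
((-62.950828552246094, 1.5082530975341797), (49.57083511352539, 48.62540054321289), 89.63200378417969) [-0.   0.  -8.5]
```

```bash
python3 -m jog '[[[-0.0023,0,0.03,0,0,0],[0,0,0.02,0,0,0],[0,0,0.0065,0,0,0],[0,0,0,0,0,0],[0,0,0,0,0,0]]]'; python3 -c "
from h import *
plan([438.4,96,54.4],83.1)"
```

```text
time: 11.5
position: [438.8, 96.7, 55.5]
tool_rot: [0.188, 3.134, 0.001]
force: [0.7, -1.2, -0.4]
grip_width: 20.0
grip_force: 59.7
t 11.5 pos [438.8  96.7  55.5] turn 0.0 shift mm [ 0.4 -0.7  1.1] tilt [-0.001  0.001 -1.   ] F [ 0.7 -1.2 -0.4] w 20.016110098724628 59.71209704875946
```

Advance to the mouth and ~6 mm in to feel.

```bash
python3 -m jog '[[[-0.004,-0.0007,0.0011,0,0,0],[-0.005,0,0,0,0,0],[-0.004,0,0,0,0,0],[-0.002,0,0,0,0,0],[0,0,0,0,0,0]]]'; python3 -m jog '[[[-0.002,0,0,0,0,0],[-0.002,0,0,0,0,0],[-0.002,0,0,0,0,0],[0,0,0,0,0,0]]]'; python3 -c "
from h import *
plan([503,88.2,54.4],83.1)"
```

```text
time: 12.12
position: [453.1, 93.8, 53.1]
tool_rot: [-0.189, -3.136, 0.0]
force: [-0.1, -0.6, -1.0]
grip_width: 19.9
grip_force: 59.7
time: 12.62
position: [459.3, 93.2, 53.4]
tool_rot: [0.189, 3.136, 0.0]
force: [-0.0, 0.2, -0.9]
grip_width: 19.7
grip_force: 59.8
t 12.625 pos [459.3  93.2  53.4] turn 0.0 shift mm [-44.    0.3  -1. ] tilt [-0.  0. -1.] F [-0.   0.2 -0.9] w 19.708769231682854 59.78917837142944
```

```bash
python3 -m jog '[[[-0.002,0,-0.0008,0,0,0],[-0.003,0,0,0,0,0],[-0.003,0,0,0,0,0],[0,0,0,0,0,0]]]'; python3 -c "
from h import *
plan([503,88.2,54.4],83.1)"
```

```text
time: 13.12
position: [467.1, 92.1, 53.9]
tool_rot: [-0.189, -3.136, 0.0]
force: [0.0, 0.3, -1.3]
grip_width: 20.1
grip_force: 59.8
t 13.125 pos [467.1  92.1  53.9] turn -0.0 shift mm [-36.2   0.4  -0.5] tilt [ 0. -0. -1.] F [ 0.   0.3 -1.3] w 20.075655657324234 59.75602090358734
```

```bash
python3 -m jog '[[[-0.004,0,-0.0003,0,0,0],[-0.005,0,0,0,0,0],[-0.005,0,0,0,0,0],[-0.005,0,0,0,0,0],[-0.005,0,0,0,0,0],[-0.004,0,0,0,0,0],[0,0,0,0,0,0],[0,0,0,0,0,0]]]'; python3 -c "
from h import *
plan([503,88.2,54.4],83.1)"
```

```text
time: 14.12
position: [494.7, 88.9, 54.3]
tool_rot: [-0.189, -3.136, -0.0]
force: [0.0, -0.4, -1.8]
grip_width: 19.8
grip_force: 59.8
t 14.125 pos [494.7  88.9  54.3] turn 0.0 shift mm [-8.4  0.3 -0.1] tilt [ 0.  0. -1.] F [ 0.  -0.4 -1.8] w 19.84649127880803 59.75613355636597
```

```bash
python3 -m jog '[[[-0.002,0,0,0,0,0],[-0.002,0,0,0,0,0],[-0.002,0,0,0,0,0],[0,0,0,0,0,0],[0,0,0,0,0,0]]]'; python3 -m jog '[[[-0.001,0,0,0,0,0],[-0.001,0,0,0,0,0],[0,0,0,0,0,0]]]';python3 -m jog '[[[-0.001,0,0,0,0,0],[-0.001,0,0,0,0,0],[0,0,0,0,0,0]]]'; python3 -c "
from h import *
plan([503,88.2,54.4],83.1)"
```

```text
time: 14.75
position: [500.6, 88.1, 54.3]
tool_rot: [-0.189, -3.136, 0.0]
force: [-0.4, -0.4, -0.9]
grip_width: 19.7
grip_force: 59.8
time: 15.12
position: [501.6, 88.1, 53.7]
tool_rot: [-0.189, -3.133, 0.0]
force: [-5.7, 1.6, 0.0]
grip_width: 20.3
grip_force: 59.9
time: 15.5
position: [501.8, 88.0, 53.2]
tool_rot: [-0.188, -3.129, 0.0]
force: [-15.2, 4.9, 4.2]
grip_width: 20.2
grip_force: 60.2
t 15.5 pos [501.8  88.   53.2] turn 0.0 shift mm [-1.2  0.3 -1.2] tilt [ 0.007 -0.001 -1.   ] F [-15.2   4.9   4.2] w 20.24169720700896 60.21780073642731
```

```bash
python3 -m jog '[[[0.001,0,0,0,0,0],[0,0,0,0,0,0]]]'; python3 -m jog '[[[0,0,0,0,0,0],[0,0,0,0,0,0],[0,0,0,0,0,0],[0,0,0,0,0,0]]]' 0.042; python3 -m jog '[[[0,0,-0.02,0,0,0],[0,0,-0.03,0,0,0],[0,0,-0.04,0,0,0],[0.04,0,-0.04,0,0,0],[0.04,0,-0.04,0,0,0],[0,-0.06,0,0,0,0],[0,-0.06,0,0,0,0],[0,-0.06,0,0,0,0],[0,-0.06,0,0,0,0],[0,0,0,0,0,0],[0,0,0,0,0,0]]]'
python3 - <<'E'
from h import *
np.set_printoptions(precision=1,suppress=True)
print(status.observe()["time"],status.observe()["position"],status.observe()["force"])
I={};s={}
for c in("side","top"):
    fr=[viewer.snapshot(c) for _ in range(4)];I[c]=np.mean([f[0] for f in fr],0)[...,::-1].astype(np.uint8)
    d=np.mean([f[1] for f in fr],0);v,u=np.mgrid[:480,:640];P=atd(c,np.c_[u.ravel(),v.ravel()],d.ravel())
    B=np.array([537.7,84,59]);X=np.array([.9928,-.1201,0]);Y=np.array([.1201,.9928,0])
    Q=np.c_[(P-B)@X,(P-B)@Y,P[:,2]];k=(Q[:,0]<-4)&(Q[:,0]>-75)&(abs(Q[:,1])<35)&(Q[:,2]>57)&(Q[:,2]<70)
    q=Q[k];print(c,k.sum(),np.percentile(q,[1,50,99],axis=0) if k.sum()>20 else "")
a=cv2.resize(cv2.convertScaleAbs(I["side"][265:390,240:400],alpha=1.6),(480,375),interpolation=cv2.INTER_CUBIC)
b=cv2.resize(I["side"][175:275,360:445],(319,375),interpolation=cv2.INTER_CUBIC)
cv2.imwrite("pics/end.png",np.hstack([a,b]))
E
```

```text
time: 15.75
position: [501.7, 88.1, 53.3]
tool_rot: [-0.188, -3.131, 0.0]
force: [-9.4, 2.8, 1.6]
grip_width: 20.0
grip_force: 59.9
time: 16.25
position: [503.8, 87.7, 54.4]
tool_rot: [0.189, 3.136, 0.0]
force: [-0.0, -0.1, 0.3]
grip_width: 42.2
grip_force: 0.0
time: 17.62
position: [395.4, -141.0, 224.3]
tool_rot: [0.191, 3.136, 0.0]
force: [-0.5, -0.4, -0.9]
grip_width: 41.8
grip_force: 0.0
17.625 [ 395.4 -141.   224.3] [-0.5 -0.4 -0.9]
side 376 [[-54.6 -10.   57.4]
 [-31.1   1.8  61.6]
 [ -4.3  11.9  62.9]]
top 309 [[-55.3 -13.2  58.6]
 [-30.4  -2.4  62.6]
 [ -4.6   8.7  64.7]]
```

View pics/end.png

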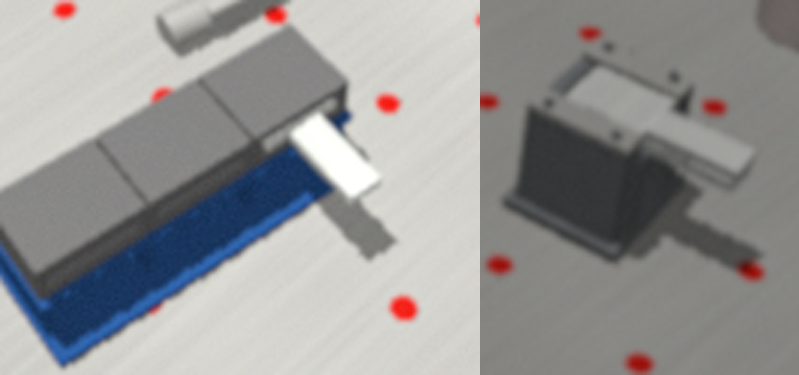

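```bash
python3 -c "
from workcell import robot
print(robot.finish_job())"
```

```text
the job is handed in; nothing more can be done
None
```

I drew the top plate out, slid it into the right-hand slot until it met the end stop (about 55 mm of the 55 mm tab still showing), and let go; the next plate rose into place, and I handed in at about 18 s on the robot's clock.

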